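# Press a bush home with bench-mounted locking pliers

## Task

Slide the aluminium block along its channel until it is hard against the end stop under the jaw, then squeeze the locking pliers' black handle down until it goes over centre and stays locked by itself, so that the jaw presses the bush home in the block. Then press the release lever to free the pliers, so that the handle springs open again and the block stays at the stop. Do not force anything: never push harder than about 30 N, and leave the tools lying around undisturbed.

Things in the scene. Friction and masses are not known exactly. Their poses are not given: they have to be found in the camera images.
- fixture: Fixed dark steel T-shaped base plate, 8 mm thick, carrying the locking pliers and the channel. Origin: bench level below the pliers' pivot, which is 62 mm up; x from the handle to the jaw, y along the channel to its stop, z up. Stem: x -225 to 25 mm, 76 wide; cross-bar: x 15 to 89, y -130 to 75 mm. The jaw's 18 mm pad comes down at x 52 mm, y 0.
- stop (a point): Centre of the face of the steel end stop of the channel, 19 mm above the bench. The channel runs along the fixture's y at x = 52 mm, between two rails 41 mm apart and 14 mm high above the plate (fixture y -58 to 34 mm); the stop's face is at y = 30 mm.
- block: Loose aluminium block, 38 (x) x 100 (y) x 24 (z) mm, 0.2 to 0.4 kg, lying on the plate in the channel 20 to 45 mm short of the stop, its y towards the stop. Origin: centre of its underside. A 13 mm steel bush stands 4 to 5 mm proud of its top, 20 mm from the centre towards the stop; with the block at the stop it lies under the jaw's open pad, 2 to 8 mm below it.
- block_end (a point): Centre of the block's rear end face (38 x 24 mm), 12 mm above its underside, the face to push on towards the stop (+y of the block).
- bush (a joint): How far the bush has been pressed into the block, m: 0 = 5 mm proud, 0.005 = flush (fully home). Friction about 10 N.
- pliers_handle: Moving handle with the black grip, 22 mm wide, 12 mm thick, reaching 160 mm from the pivot to -x of the fixture. Origin on the pivot, y along it. Open, it slopes up by 0.2 to 0.76 rad, with 0.24 rad of play; squeezed, it locks at an angle within 0.16 rad of level. The hidden setting of the adjusting screw shifts that angle each time: it cannot be read beforehand, only felt.
- handle_pad (a point): Top of the black grip, 140 mm from the pivot: press down here. It sinks 45 to 80 mm and needs up to about 12 N, most about half-way. At dead centre, 0.02 rad short of its firm stop, the resistance vanishes and the handle snaps to the stop, where force climbs steeply. Locked, it stays down when let go; short of dead centre it springs up.
- release_lever (a joint): Angle of the release lever, rad: 0 at rest (light return spring), 0.16 fully pressed (firm stop). With the pliers locked, pressing it kicks the handle back over centre, at about 0.05 to 0.12 rad with 5 to 12 N on its pad; the handle then springs up.
- lever_pad (a point): Centre of the top of the release lever's steel pad (26 x 26 mm), below and beyond the handle's end, 200 mm from the pivot to -x of the fixture, 35 mm above the bench at rest. Pressed down it travels up to 19 mm, about a hinge 120 mm away towards the jaw.
- tape_measure: Yellow and black tape measure, 34x80x66 mm, a bystander. Origin: centre of its underside.
- screwdriver_2: Blue screwdriver 198 mm long, a bystander. Origin: centre of its underside.
- marker_1: Marker pen 135 mm long, a bystander. Origin: centre of its underside.
- orange_tape: Small roll of dark tape, 53 mm across, 19 mm high, a bystander. Origin: centre of its underside.
Mind the look-alikes: they are no part of the job. Of the things like the block, leave any that is blue or brown; of the rest the larger one is meant.

How it is judged:
On the way, in this order (a step that is already met when the one before it is completed fails the run):
1. the block is home against the stop (within 2 mm) (y of block in the frame of fixture above -0.022 m), for 0.2 s.
2. the handle stays down locked by itself, untouched, with the bush pressed home within 1.5 mm (z of handle_pad in the frame of fixture below 0.0925 m and contact force between pliers_handle and the fingers below 0.3 N and contact force between pliers_handle and the arm below 0.3 N and value of joint bush above 0.0035 m), for 0.3 s.
3. the release lever is pressed and the handle springs up from its lock (value of joint release_lever above 0.02 rad and z of handle_pad in the frame of fixture above 0.0935 m and contact force between pliers_handle and the fingers below 20 N).
At the end, for the whole second after the job is handed in: The handle stands open again (handle_pad more than 93 mm above the bench), the release lever is back at rest (under 0.02 rad), the bush is pressed in to within 1.5 mm of flush (joint above 3.5 mm), and the block lies flat and still in the channel within 3.5 mm of the stop (z of handle_pad in the frame of fixture above 0.0935 m and value of joint release_lever below 0.02 rad and value of joint bush above 0.0035 m and y of block in the frame of fixture above -0.0235 m and linear speed of block below 0.01 m/s and angle between block's own z axis and vertical below 0.05 rad); the robot touches nothing.
It fails at once if the fixture, handle or release lever is pushed with more than 40 N (contact force between any of the fingers, the arm and fixture above 40 N).
It fails at once if the block is pushed with more than 40 N (contact force between any of the fingers, the arm and block above 40 N).
It fails at once if a tool lying around is moved by more than 30 mm (distance of any of tape_measure, screwdriver_2, marker_1, orange_tape from where it was at the start of the episode above 0.03 m).
It also fails if it takes over 61 s, if anything falls off the work surface, if the arm or the gripper's body presses on something with over 40 N, if the wrist force passes 120 N, or if a joint passes its speed limit or range.

## Robot

A 6-joint arm with a two-finger parallel gripper is mounted at the origin on a cart in front of the work surface, level with it; the furniture and walls round the work are solid. World frame = base frame: x ahead of the robot, y to its left, z up, the work surface at z = 0. Lengths are in m, angles in rad, forces in N, time in s.
With the tool pointing down it reaches from about 0.3 to 0.775 m from the base axis. Payload 14.6 kg.
Tool frame: the origin (TCP) lies at the very end of the fingers, on their centre line; the grasp point (between the pads) lies 19 mm behind it; z points along the fingers, y is the line along which they close (so a half turn about z gives the same grasp; the last joint's range is limited). The gripper opens to 94 mm and grips with 3 to 60 N. Pads are 16 mm wide; open, the fingers measure 119 mm over their backs; the gripper's body (75 mm by 177 mm) begins 78 mm behind the grasp point.
Start: joints at [1.054, 0.3, 1.521, -0, 1.321, -0.067], TCP at [0.239, 0.495, 0.205] pointing down, gripper open.
Joint ranges: [-3.03, 3.03], [-0.79, 2.21], [0.23, 2.52], [-1.04, 4.18], [0, 3.07], [-2.55, 2.55]. Speed limits (rad/s): [2.22, 2.22, 2.57, 3.14, 3.14, 3.14].

## Interface

Orientations are given as [roll, pitch, yaw] about the fixed x, y, z axes, in that order (R = Rz(yaw) Ry(pitch) Rx(roll)).
In Python, from station import ctrl gives the robot as it stands.
- The arm moves only by the shell command python3 -m pendant 'ROWS' [OPENING] [FORCE]. ROWS is JSON, a list of rows, each a list of 2 entries, a list of its own where there are three numbers: the shift along the world's x, y, z in cm, then the turn about the world's z in rad. A call has 1 to 20 rows; each row shifts and turns the commanded pose from where the row before left it; what a row does not reach is not made up. A row lasts 1/12 s, in which the tool goes at most 41.7 mm and 7.16 degrees, less where a joint would pass 70% of its speed; a pose out of reach is approached as far as the arm can. A call is refused whole if a number of a shift passes 4.17 or a number of a turn 0.125, either way. A call with a gripper value outside its range is refused whole. OPENING is the opening, from 0 (shut) to 1 (fully open), set as the call begins (- or left out, the last holds). The fingers move at their own pace and stop on an object; FORCE is the grip in N (left out, the last holds). Time passes only in rows, so rows that do not move let the fingers close. It gives the time, the measured TCP pose, the force, the opening and the grip force at its end, in the units of the state.
- ctrl.get_obs(): the state, without advancing time (a new reading comes with each control period).
- ctrl.camera(name): name is "scene" or "side" or "wrist"; returns a dict with "color" (400x640x3 uint8, red, green, blue), "intrinsics" (3x3 intrinsics, pixels), "k1" (the pictures are not rectified: a ray, as slopes to the right and down, at radius r is drawn at 1 + k1 r^2 times it, then the intrinsics apply), "camera_from_world" (4x4, takes a point from world to camera coordinates). Camera axes: x right, y down, z forward; pixel columns grow to the right and rows downward; lengths in m; the calibration is good to about 2 mm. A picture is of the moment at which its call begins. There is no depth.
- ctrl.hand_in(): hands the job in; it is judged then, once.
The state is a dict: "time_s": time; "qpos": joint angles; "joint_vel": joint speeds; "tau": joint torques, N m; "ee_pos": TCP position; "eef_rot": TCP orientation; "force": force on the tool from outside, world axes, zero at the start; "moment": the same for the moment, N m; "grip_width": finger opening in m; "grip_force": force on a finger pad.
Only numpy, scipy, OpenCV 4.12 (cv2) and the standard library are available. Lean on these libraries where they do the work, as an engineer would, in place of code of your own. Each camera call takes 0.05 s, during which the arm holds its last target. There are 200 camera calls.

## Working session

There is one attempt and no reset: what is moved stays moved. The work goes in short steps, Python scripts to look and compute and a shell command to move; the robot and the scene stay as the last step left them, time stands still between calls to the robot, and variables do not carry over. Pictures are saved under pics/ and viewed, at most 10 in all, crops included, and the job is handed in when it is done.

```bash
mkdir -p pics; ls
cat > h.py <<'E'
import numpy as np, cv2
from station import ctrl
def snap(n,f):
    c=ctrl.camera(n); cv2.imwrite(f'pics/{f}.png',c['color'][:,:,::-1]); np.savez(f'pics/{f}.npz',K=c['intrinsics'],k1=c['k1'],T=c['camera_from_world']); return c
def ld(f):
    d=np.load(f'pics/{f}.npz'); return d['K'],float(d['k1']),d['T']
def ray(f,u,v):
    K,k1,T=ld(f); D=np.array([k1,0,0,0,0.])
    p=cv2.undistortPoints(np.array([[[u,v]]],float),K,D)[0,0]
    R=T[:3,:3]; return -R.T@T[:3,3], R.T@np.array([p[0],p[1],1])
def atz(f,u,v,z):
    o,d=ray(f,u,v); return o+d*(z-o[2])/d[2]
def proj(f,P):
    K,k1,T=ld(f); P=np.atleast_2d(P).astype(float)
    return cv2.projectPoints(P,cv2.Rodrigues(T[:3,:3])[0],T[:3,3],K,np.array([k1,0,0,0,0.]))[0][:,0]
E
python3 - <<'E'
from h import *
a=snap('scene','s0');b=snap('side','d0');snap('wrist','w0')
print(ctrl.get_obs())
for n in('s0','d0','w0'):print(n,ray(n,320,200))
E
```

```text
pics
{'time_s': 0.15, 'qpos': array([ 1.05442806e+00,  3.00321628e-01,  1.52139282e+00,  1.07056093e-05,
        1.32068591e+00, -6.65840099e-02]), 'joint_vel': array([-3.23732533e-04, -6.32000425e-05, -2.84414173e-03,  5.44754769e-04,
        7.98749724e-04,  1.25548600e-03]), 'tau': array([-8.41639721e-04, -5.31959689e+01, -3.52824283e+01,  7.07004871e-02,
        2.36333924e-02, -1.07301410e-04]), 'ee_pos': array([0.2390285 , 0.4951465 , 0.20504797]), 'eef_rot': array([-3.14078743e+00, -6.40876845e-05,  2.69180571e+00]), 'force': array([ 0.74853238, -0.46758581, -0.4810511 ]), 'moment': array([-0.00123355,  0.01378066,  0.08953329]), 'grip_force': 0.0, 'grip_width': 0.09371652503665523}
s0 (array([-0.02868046,  0.76780381,  1.1735689 ]), array([ 0.39860052, -0.54774734, -0.73585014]))
d0 (array([-0.01814474, -1.10618474,  1.13303502]), array([ 0.36014173,  0.66888869, -0.65070841]))
w0 (array([0.16658045, 0.530589  , 0.38451298]), array([ 0.26474792, -0.1153291 , -0.95750145]))
```

View pics/s0.png

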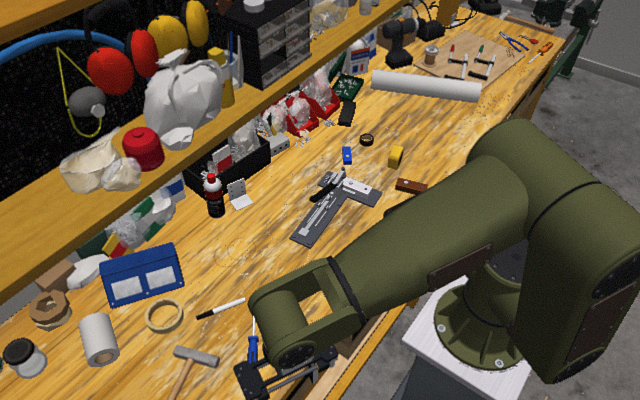

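View pics/d0.png

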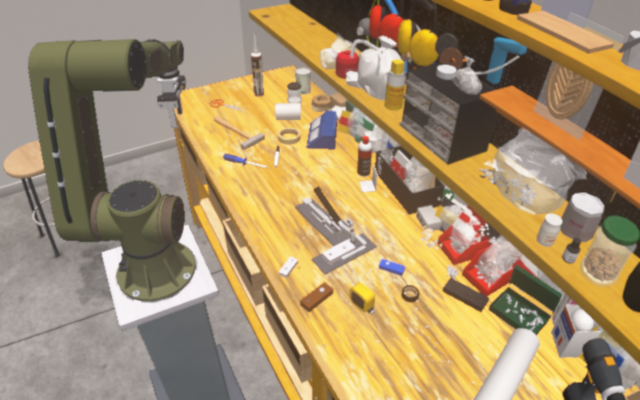

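The fixture is at scene (335,205) and side (335,235). These could be taken for the block: silver in the channel at side (342,248), a small silver piece at (289,266), blue at (391,267), and brown at (316,295). I choose the silver one in the channel and will check it in a close crop.

Run:
```python
import cv2,numpy as np
a=cv2.imread('pics/s0.png')[155:255,280:400];b=cv2.imread('pics/d0.png')[175:285,275:405]
a=cv2.resize(a,None,fx=4.9,fy=4.9,interpolation=cv2.INTER_CUBIC)[:490];b=cv2.resize(b,(600,508),interpolation=cv2.INTER_CUBIC)
cv2.imwrite('pics/c0.png',cv2.resize(cv2.imread('pics/s0.png')[155:255,280:400],(720,600),interpolation=cv2.INTER_CUBIC))
cv2.imwrite('pics/c1.png',cv2.resize(cv2.imread('pics/d0.png')[175:275,270:390],(720,600),interpolation=cv2.INTER_CUBIC))
```

```text
(no output)
```

View pics/c0.png

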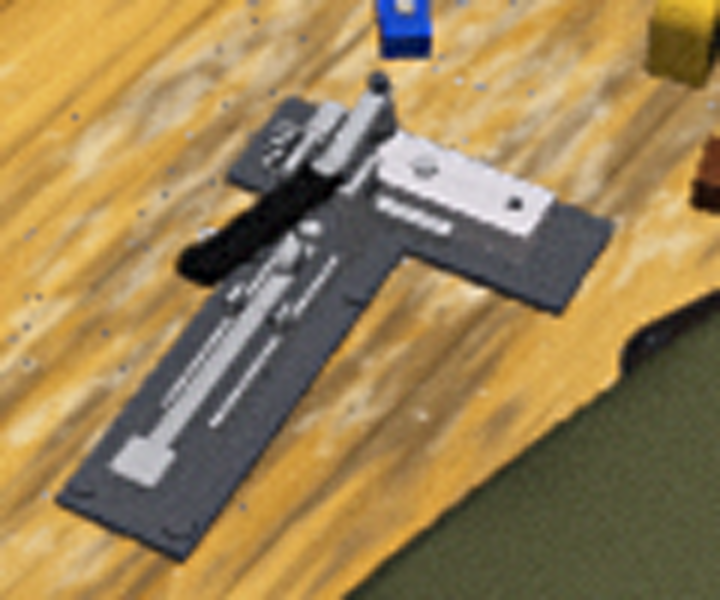

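View pics/c1.png

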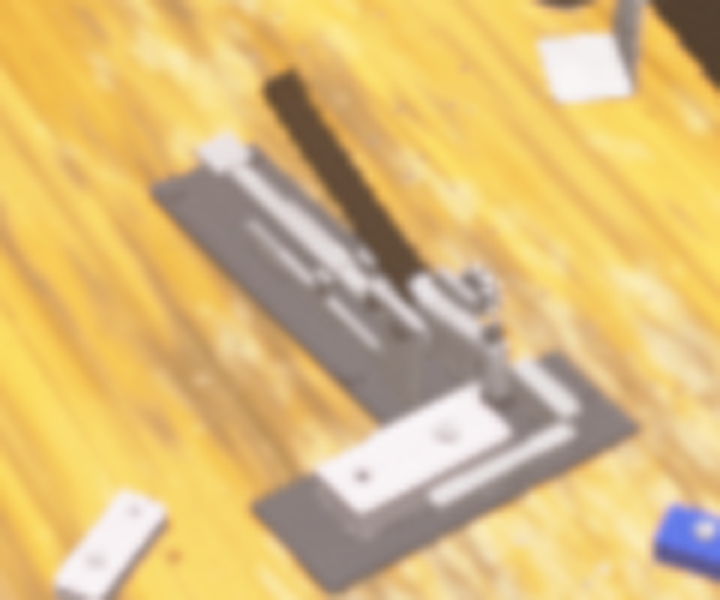

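Scene crop: the T plate is clear, and its corners are readable. The silver block with the bush sits in the channel; the other silver one, bottom left in the side crop, is smaller and off the fixture. I'll fit the fixture pose.

```bash
cat >> h.py <<'E'
def fw(p,P):
    c,s=np.cos(p[2]),np.sin(p[2]); P=np.atleast_2d(P).astype(float)
    return np.c_[p[0]+c*P[:,0]-s*P[:,1],p[1]+s*P[:,0]+c*P[:,1],P[:,2]]
def fx(p,P):
    c,s=np.cos(p[2]),np.sin(p[2]); P=np.atleast_2d(P)-np.array([p[0],p[1],0])
    return np.c_[c*P[:,0]+s*P[:,1],-s*P[:,0]+c*P[:,1],P[:,2]]
E
python3 - <<'E'
from h import *
from scipy.optimize import least_squares
M=np.array([[-225,-38],[-225,38],[15,-130],[89,-130],[89,75],[15,75]])/1000
M=np.c_[M,np.full(6,.008)]
S=np.array([[182,558],[60,498],[560,310],[612,225],[290,95],[230,178]])/6+[280,155]
D=np.array([[152,188],[255,145],[255,510],[335,590],[637,425],[555,350]])/6+[270,175]
def r(p,which):
    W=fw(p,M);o=[]
    if 's' in which:o.append(proj('s0',W)-S)
    if 'd' in which:o.append(proj('d0',W)-D)
    return np.concatenate(o).ravel()
for w in('s','d','sd'):
    q=least_squares(r,[.5,.1,1.6],args=(w,),loss='soft_l1');print(w,q.x,np.abs(q.fun).max(),r(q.x,w).round(1).tolist())
p=q.x;np.save('p.npy',p)
# block end top corners scene (z=32mm): rear ends
for f,u,v,z in[('s0',525,237,.032),('s0',552,185,.032),('s0',515,203,.032),('s0',425,167,.036)]:
    print(fx(p,atz(f,u/6+280,v/6+155,z)))
for u,v,z in[(352,513,.032),(318,470,.032),(362,474,.032),(447,432,.036)]: print(fx(p,atz('d0',u/6+270,v/6+175,z)))
print(fw(p,[[.052,.03,.019],[.052,-.11,.019],[-.14,0,.1],[-.2,0,.035]]))
# handle end: on fixture y=0 plane
n=np.array([-np.sin(p[2]),np.cos(p[2]),0])
for f,u,v,o in[('s0',190,265,(280,155)),('d0',282,82,(270,175))]:
    c,d=ray(f,u/6+o[0],v/6+o[1]); t=(n@(np.array([p[0],p[1],0])-c))/(n@d); print('h',fx(p,c+t*d))
E
```

```text
s [ 0.68283409 -0.15504334  2.07918861] 115.09194616423179 [-1.4, -112.7, 39.7, -100.9, -102.0, -27.6, -115.1, 2.5, 1.5, 30.6, 14.0, 0.4]
d [ 0.47086884 -0.05726312  1.44927552] 106.2290608955517 [40.5, 70.6, -0.4, 84.6, 21.7, -41.2, 0.4, -68.1, -106.2, -26.8, -86.2, 0.1]
sd [ 0.57713152 -0.15130373 -1.44198356] 1.9327950615297596 [1.2, -1.1, -0.4, -1.0, 0.7, -0.8, 1.6, -1.3, 0.2, -1.2, -0.4, -1.5, -1.3, -1.1, -0.6, -1.9, -1.4, -1.9, -0.9, -0.4, 0.8, -0.7, -0.1, -1.4]
[[ 0.02819925 -0.09860931  0.032     ]]
[[ 0.07022058 -0.09468051  0.032     ]]
[[ 0.04819743 -0.08314408  0.032     ]]
[[ 0.0449295  -0.03052235  0.036     ]]
[[ 0.07173153 -0.10419253  0.032     ]]
[[ 0.0377551  -0.10110037  0.032     ]]
[[ 0.05283554 -0.08417394  0.032     ]]
[[ 0.05684373 -0.03273339  0.036     ]]
[[ 0.61356272 -0.19901921  0.019     ]
 [ 0.47472261 -0.21700317  0.019     ]
 [ 0.55914756 -0.01246362  0.1       ]
 [ 0.55144015  0.04703929  0.035     ]]
h [[-1.56307676e-01  1.38777878e-17  1.31231585e-01]]
h [[-0.14012084  0.          0.12229917]]
```

```bash
python3 -m pendant '[[[0,0,1],0],[[1.6,-3.6,0.5],0.036],[[1.6,-3.6,0.5],0.036],[[1.6,-3.6,0.5],0.036],[[1.6,-3.6,0.5],0.036],[[1.6,-3.6,0.5],0.036],[[1.6,-3.6,0.5],0.036],[[1.6,-3.6,0],0.036],[[1.6,-3.6,0],0.036],[[1.6,-3.6,0],0.036],[[1.6,-3.6,0],0.036],[[1.6,-3.6,0],0.036],[[1.6,-3.6,0],0.036],[[1.6,-3.6,0],0.036],[[1.6,-3.6,0],0.036],[[1.6,-3.6,0],0.036],[[1.6,-3.6,0],0.036],[[0,0,0],0],[[0,0,0],0]]' 0
python3 - <<'E'
from h import *
c=snap('wrist','w1');p=np.load('p.npy')
print(ctrl.get_obs()['ee_pos'],ctrl.get_obs()['eef_rot'],ctrl.get_obs()['force'])
print(proj('w1',fw(p,[[-.225,-.038,.008],[-.225,.038,.008],[.015,-.13,.008],[.089,-.13,.008],[.089,.075,.008],[-.2,0,.035]])).round())
E
```

```text
time_s: 1.73
ee_pos: [0.4953, -0.0821, 0.2455]
eef_rot: [3.141, -0.001, -3.018]
force: [-0.5, 0.5, 0.5]
grip_width: 0.0003
grip_force: 0.0
[ 0.49501471 -0.0809084   0.24564434] [ 3.14132294e+00 -3.02531851e-04 -3.01695412e+00] [ 0.02814649  0.91407125 -0.36762167]
[[435. 191.]
 [429. 248.]
 [235. 116.]
 [171. 116.]
 [190. 275.]
 [418. 228.]]
```

View pics/w1.png

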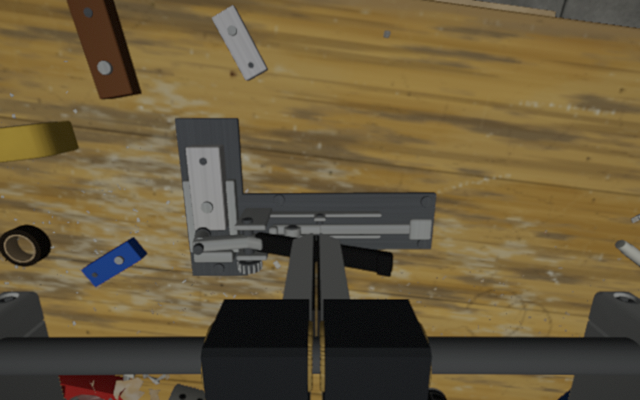

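The wrist view shows the plate corners at (435,194), (432,248), (239,118), (176,119) and (194,276). The block's rear edge is at (187..219,148), its bush at (207,207), the lever pad at (420,230) and the handle's end at (388,263). I'll refit with this view.

Run:
```python
from h import *
from scipy.optimize import least_squares
M=np.array([[-225,-38],[-225,38],[15,-130],[89,-130],[89,75],[15,-38]])/1000
M=np.c_[M,np.full(6,.008)]
S=np.array([[435,194],[432,248],[239,118],[176,119],[194,276],[243,193]])
q=least_squares(lambda p:(proj('w1',fw(p,M))-S).ravel(),np.load('p.npy'),loss='soft_l1')
p=q.x;print(p,q.fun.round(1));np.save('p.npy',p)
for u,v,z in[(187,148,.032),(219,147,.032),(207,207,.037),(420,230,.035)]: print(fx(p,atz('w1',u,v,z)).round(4))
n=np.array([-np.sin(p[2]),np.cos(p[2]),0])
c,d=ray('w1',389,262); t=(n@(np.array([p[0],p[1],0])-c))/(n@d); print('h',fx(p,c+t*d))
print(fw(p,[[.052,.03,.019],[.052,-.12,.019],[.052,-.07,.02],[-.14,0,.1],[-.2,0,.035],[-.205,0,.035]]).round(4), p[2]+np.pi/2+np.pi-2*np.pi)
```

```text
[ 0.57906176 -0.14681127 -1.4434155 ] [ 2.9 -0.8  0.4  1.7 -0.3 -0.1 -1.2 -0.9 -1.   0.4  0.6  1.1]
[[ 0.0699 -0.0987  0.032 ]]
[[ 0.034  -0.0997  0.032 ]]
[[ 0.0522 -0.0307  0.037 ]]
[[-0.1982 -0.0002  0.035 ]]
h [[-1.44772949e-01 -3.12250226e-17  1.17425142e-01]]
[[ 0.6154 -0.1946  0.019 ]
 [ 0.4666 -0.2136  0.019 ]
 [ 0.5162 -0.2073  0.02  ]
 [ 0.5613 -0.0079  0.1   ]
 [ 0.5537  0.0516  0.035 ]
 [ 0.553   0.0565  0.035 ]] -3.014211826201617
```

```bash
python3 -m pendant '[[[-0.95,-3.35,-1],0],[[-0.95,-3.35,-1],0],[[-0.95,-3.35,-1],0],[[-0.95,-3.35,-1],0],[[0,0,-3.5],0],[[0,0,-3.5],0],[[0,0,-3.5],0],[[0,0,-3.5],0],[[0,0,-2.5],0],[[0,0,-1.5],0],[[0,0,-0.8],0],[[0,0,0],0],[[0,0,0],0]]'
```

```text
time_s: 2.87
ee_pos: [0.4577, -0.2143, 0.0184]
eef_rot: [-3.141, 0.001, -3.015]
force: [0.3, 0.6, 0.6]
grip_width: 0.0004
grip_force: 0.0
```

```bash
python3 -m pendant '[[[0.5,0.06,0],0],[[0.5,0.06,0],0],[[0.5,0.06,0],0],[[0.3,0.04,0],0],[[0.3,0.04,0],0],[[0,0,0],0]]'; python3 -m pendant '[[[0.3,0.04,0],0],[[0.3,0.04,0],0],[[0.3,0.04,0],0],[[0.3,0.04,0],0],[[0.3,0.04,0],0]]';python3 -m pendant '[[[0.2,0.025,0],0],[[0.2,0.025,0],0],[[0.2,0.025,0],0]]'
```

```text
time_s: 3.37
ee_pos: [0.4786, -0.2121, 0.0176]
eef_rot: [-3.141, 0.0, -3.015]
force: [0.6, 0.3, -0.8]
grip_width: 0.0008
grip_force: 0.0
time_s: 3.78
ee_pos: [0.4934, -0.2101, 0.0174]
eef_rot: [3.142, -0.0, -3.015]
force: [-3.3, -0.3, 1.1]
grip_width: 0.0006
grip_force: 1.4
time_s: 4.03
ee_pos: [0.4993, -0.2093, 0.0174]
eef_rot: [3.142, -0.0, -3.015]
force: [-2.3, -0.8, 1.3]
grip_width: -0.0001
grip_force: 1.2
```

```bash
python3 -m pendant '[[[0.2,0.025,0],0],[[0.2,0.025,0],0],[[0,0,0],0]]'; for i in 1; do python3 -m pendant '[[[0.1,0.013,0],0],[[0.1,0.013,0],0]]';done;python3 -m pendant '[[[0.1,0.013,0],0],[[0.1,0.013,0],0]]'
```

```text
time_s: 4.28
ee_pos: [0.5036, -0.2088, 0.0175]
eef_rot: [-3.141, 0.001, -3.015]
force: [-0.1, -0.1, 0.2]
grip_width: 0.0002
grip_force: 0.0
time_s: 4.45
ee_pos: [0.5049, -0.2086, 0.0174]
eef_rot: [3.141, -0.001, -3.015]
force: [-12.4, -1.5, 6.6]
grip_width: 0.0002
grip_force: 6.4
time_s: 4.62
ee_pos: [0.505, -0.2086, 0.0174]
eef_rot: [3.141, -0.005, -3.015]
force: [-26.8, -4.2, 17.1]
grip_width: 0.0012
grip_force: 13.5
```

```bash
python3 -m pendant '[[[-0.2,-0.025,0],0],[[-0.5,-0.06,0],0],[[-1.5,-0.2,0],0],[[-1.5,-0.2,0],0],[[0,0,3],0],[[0,0,4],0],[[0,0,4],0],[[0,0,4],0],[[0,0,4],0],[[0,0,3],-0.12],[[0,0,0],-0.12],[[0,0,0],-0.12],[[0,0,0],-0.12],[[0,0,0],0],[[0,0,0],0]]'
python3 - <<'E'
from h import *
c=snap('wrist','w2');p=np.load('p.npy')
E
```

```text
time_s: 5.87
ee_pos: [0.4701, -0.2131, 0.2374]
eef_rot: [3.142, 0.0, 2.792]
force: [-0.2, 0.5, 0.6]
grip_width: 0.0005
grip_force: 0.0
```

View pics/w2.png

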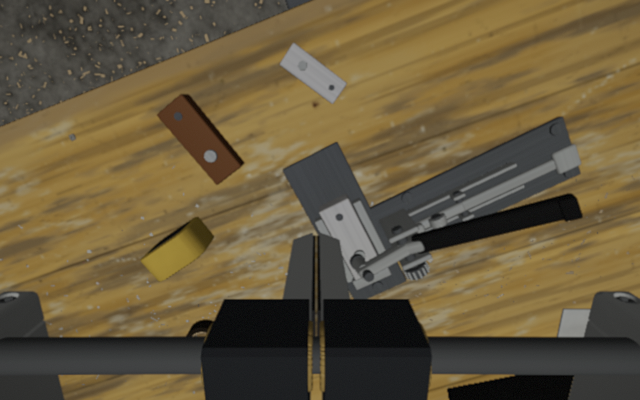

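The block has moved, with its rear edge at about (318,209)–(350,197). The handle is still open, with its end at (572,207).

Run:
```python
from h import *
p=np.load('p.npy')
for u,v in[(318,209),(350,197)]: print(fx(p,atz('w2',u,v,.032)).round(4))
n=np.array([-np.sin(p[2]),np.cos(p[2]),0])
for u,v in[(580,203),(577,218),(560,197),(563,220)]:
    c,d=ray('w2',u,v); t=(n@(np.array([p[0],p[1],0])-c))/(n@d); print('h',fx(p,c+t*d).round(4))
```

```text
[[ 0.0708 -0.074   0.032 ]]
[[ 0.0316 -0.07    0.032 ]]
h [[-0.149 -0.     0.122]]
h [[-0.133   0.      0.1404]]
h [[-0.1465  0.      0.0994]]
h [[-0.1249 -0.      0.135 ]]
```

```bash
python3 -m pendant '[[[1.01,2.28,0],-0.121],[[1.01,2.28,0],-0.121],[[1.01,2.28,0],-0.121],[[1.01,2.28,0],-0.121],[[1.01,2.28,0],-0.121],[[1.01,2.28,0],-0.121],[[1.01,2.28,0],-0.121],[[1.01,2.28,0],-0.121],[[1.01,2.28,0],-0.121],[[0,0,-3],0],[[0,0,-3],0],[[0,0,-1],0],[[0,0,0],0]]'
```

```text
time_s: 7.0
ee_pos: [0.56, -0.0079, 0.1651]
eef_rot: [-3.137, -0.001, 1.701]
force: [-0.5, -1.1, 0.0]
grip_width: 0.0007
grip_force: 0.0
```

```bash
python3 -m pendant '[[[0.1,-0.1,-0.8],0],[[0,0,-0.8],0],[[0,0,-0.8],0],[[0,0,-0.6],0],[[0,0,-0.5],0],[[0,0,-0.4],0]]'; python3 -m pendant '[[[0,0,-0.5],0],[[0,0,-0.5],0],[[0,0,-0.5],0]]'
```

```text
time_s: 7.5
ee_pos: [0.562, -0.009, 0.1281]
eef_rot: [-3.142, -0.0, 1.699]
force: [0.9, 2.1, 2.0]
grip_width: 0.0004
grip_force: 1.0
time_s: 7.75
ee_pos: [0.5622, -0.009, 0.1132]
eef_rot: [3.141, 0.0, 1.699]
force: [-0.0, 0.8, 1.9]
grip_width: 0.0005
grip_force: 0.6
```

```bash
python3 -m pendant '[[[0,0,-0.4],0],[[0,0,-0.4],0]]'; python3 -m pendant '[[[0,0,-0.4],0],[[0,0,-0.4],0]]';  python3 -m pendant '[[[0,0,-0.3],0]]';  python3 -m pendant '[[[0,0,-0.3],0]]'
```

```text
time_s: 7.92
ee_pos: [0.5621, -0.0089, 0.1052]
eef_rot: [3.141, -0.0, 1.699]
force: [0.0, 2.0, 4.9]
grip_width: 0.0003
grip_force: 2.2
time_s: 8.08
ee_pos: [0.5624, -0.0087, 0.0977]
eef_rot: [3.14, -0.0, 1.699]
force: [-1.2, 4.2, 8.6]
grip_width: 0.0003
grip_force: 3.6
time_s: 8.17
ee_pos: [0.5624, -0.0086, 0.0947]
eef_rot: [3.14, -0.0, 1.699]
force: [-0.6, 4.4, 7.8]
grip_width: 0.0005
grip_force: 3.6
time_s: 8.25
ee_pos: [0.5624, -0.0086, 0.0918]
eef_rot: [3.14, -0.0, 1.699]
force: [-1.5, 4.3, 8.2]
grip_width: 0.0007
grip_force: 3.8
```

```bash
python3 -m pendant '[[[0,0,-0.3],0],[[0,0,-0.3],0]]'; python3 -m pendant '[[[0,0,-0.3],0],[[0,0,-0.3],0]]';  python3 -m pendant '[[[0,0,-0.3],0]]';  python3 -m pendant '[[[0,0,-0.3],0]]'
```

```text
time_s: 8.42
ee_pos: [0.5625, -0.0084, 0.086]
eef_rot: [3.14, -0.001, 1.699]
force: [-1.7, 6.4, 9.4]
grip_width: 0.0005
grip_force: 4.4
time_s: 8.58
ee_pos: [0.5625, -0.0084, 0.08]
eef_rot: [3.14, -0.001, 1.699]
force: [-0.9, 5.0, 8.7]
grip_width: 0.0004
grip_force: 4.0
time_s: 8.67
ee_pos: [0.5625, -0.0084, 0.0769]
eef_rot: [3.14, -0.001, 1.699]
force: [-0.9, 5.5, 7.5]
grip_width: 0.0003
grip_force: 3.8
time_s: 8.75
ee_pos: [0.5625, -0.0084, 0.0739]
eef_rot: [3.14, -0.001, 1.699]
force: [-0.9, 5.5, 6.6]
grip_width: 0.0006
grip_force: 3.5
```

```bash
for i in 1; do python3 -m pendant '[[[0,0,-0.3],0]]'; python3 -m pendant '[[[0,0,-0.3],0]]'; python3 -m pendant '[[[0,0,-0.2],0]]'; python3 -m pendant '[[[0,0,-0.2],0]]'; python3 -m pendant '[[[0,0,-0.2],0]]'; done | egrep 'force: \[|pos'
```

```text
ee_pos: [0.5624, -0.0084, 0.0708]
force: [-2.2, 4.8, 6.4]
ee_pos: [0.5624, -0.0085, 0.0677]
force: [-0.6, 4.9, 5.1]
ee_pos: [0.5623, -0.0085, 0.0655]
force: [-0.7, 4.0, 4.6]
ee_pos: [0.5624, -0.0085, 0.0636]
force: [0.6, 4.4, 5.7]
ee_pos: [0.5623, -0.0086, 0.0615]
force: [0.5, 3.7, 4.9]
```

```bash
for i in 1; do python3 -m pendant '[[[0,0,-0.2],0]]'; python3 -m pendant '[[[0,0,-0.2],0]]'; python3 -m pendant '[[[0,0,-0.2],0]]'; python3 -m pendant '[[[0,0,-0.2],0]]'; done | egrep 'force: \[|pos'
```

```text
ee_pos: [0.5623, -0.0088, 0.0594]
force: [0.8, 2.9, 4.0]
ee_pos: [0.5622, -0.009, 0.0573]
force: [0.7, 2.1, 2.7]
ee_pos: [0.5622, -0.0091, 0.0553]
force: [1.8, 1.5, 8.9]
ee_pos: [0.5625, -0.0092, 0.0539]
force: [-1.6, 2.6, 19.0]
```

```bash
(python3 -m pendant '[[[0,0,-0.05],0]]'; python3 -m pendant '[[[0,0,0],0],[[0,0,0],0]]';python3 -m pendant '[[[0,0,0.5],0],[[0,0,1.5],0],[[0,0,2],0],[[0,0,3],0],[[0,0,3],0],[[0,0,3],0],[[0,2,2],0],[[0,0,0],0],[[0,0,0],0]]') | egrep 'force: \[|pos|time'
python3 -c "
from h import *
snap('wrist','w3')"
```

```text
time_s: 9.58
ee_pos: [0.5626, -0.0091, 0.0538]
force: [-2.9, 1.9, 17.1]
time_s: 9.75
ee_pos: [0.5626, -0.0091, 0.0541]
force: [-2.7, 2.2, 15.4]
time_s: 10.5
ee_pos: [0.5621, 0.0111, 0.2031]
force: [-0.8, -0.7, -0.0]
```

View pics/w3.png

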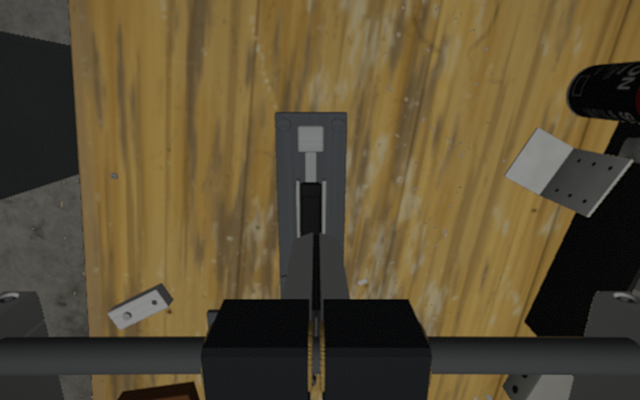

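The handle's end is now at (311,183), just short of the lever pad at (311,139). I'll check that it is down.

Run:
```python
from h import *
p=np.load('p.npy')
for z in(.05,.06,.08,.12): print(z,fx(p,atz('w3',311,182,z)).round(4), fx(p,np.vstack([atz('w3',300,182,z),atz('w3',322,182,z)])).round(4)[:,1])
print(fx(p,atz('w3',311,139,.035)).round(4)); print(ctrl.get_obs()['ee_pos'],fw(p,[[-.203,0,.035]]))
```

```text
0.05 [[-1.585e-01  1.000e-04  5.000e-02]] [-0.0107  0.0108]
0.06 [[-0.161   0.0002  0.06  ]] [-0.0102  0.0106]
0.08 [[-0.1659  0.0005  0.08  ]] [-0.0093  0.0103]
0.12 [[-0.1758  0.001   0.12  ]] [-0.0075  0.0095]
[[-0.1984  0.      0.035 ]]
[0.56164263 0.01079482 0.20194115] [[0.55327332 0.05454403 0.035     ]]
```

The handle is down: at z = 50 mm its end falls at x = -158.5 mm and its width comes out at 22 mm. Next is the lever.

```bash
(python3 -m pendant '[[[-0.3,1.5,0],0],[[-0.3,1.5,0],0],[[-0.3,1.5,0],0],[[0,0,-3],0],[[0,0,-4],0],[[0,0,-4],0],[[0,0,-3],0],[[0,0,-1],0],[[0,0,-0.5],0],[[0,0,0],0]]';python3 -m pendant '[[[0,0,-0.5],0],[[0,0,-0.3],0]]') | egrep 'force: \[|pos|time'
```

```text
time_s: 11.38
ee_pos: [0.5528, 0.0556, 0.0475]
force: [0.1, 0.1, 0.9]
time_s: 11.55
ee_pos: [0.5539, 0.0559, 0.0411]
force: [-0.1, -0.2, 0.3]
```

```bash
(for i in 1; do python3 -m pendant '[[[0,0,-0.3],0],[[0,0,-0.3],0]]'; python3 -m pendant '[[[0,0,-0.2],0]]'; python3 -m pendant '[[[0,0,-0.2],0]]';python3 -m pendant '[[[0,0,-0.2],0]]';python3 -m pendant '[[[0,0,-0.2],0]]'; done) | egrep 'force: \[|pos|time'
```

```text
time_s: 11.72
ee_pos: [0.5534, 0.056, 0.0345]
force: [-0.5, 1.0, 1.2]
time_s: 11.8
ee_pos: [0.5534, 0.0561, 0.0322]
force: [1.2, -0.1, 1.4]
time_s: 11.88
ee_pos: [0.5534, 0.0561, 0.0303]
force: [0.0, 0.9, 7.5]
time_s: 11.97
ee_pos: [0.5535, 0.0562, 0.0285]
force: [-1.4, 1.8, 8.1]
time_s: 12.05
ee_pos: [0.5535, 0.0562, 0.0265]
force: [0.4, 1.7, 4.5]
```

```bash
(for i in 1; do python3 -m pendant '[[[0,0,-0.2],0]]'; python3 -m pendant '[[[0,0,-0.2],0]]';python3 -m pendant '[[[0,0,-0.2],0]]';  done) | egrep 'force: \[|pos|time'
python3 -c "
from h import *
snap('wrist','w4')"
```

```text
time_s: 12.13
ee_pos: [0.5533, 0.0561, 0.0242]
force: [0.6, 0.5, 2.3]
time_s: 12.22
ee_pos: [0.5533, 0.056, 0.022]
force: [1.2, 0.6, 2.6]
time_s: 12.3
ee_pos: [0.5533, 0.0559, 0.0199]
force: [1.7, -1.2, 2.8]
```

View pics/w4.png

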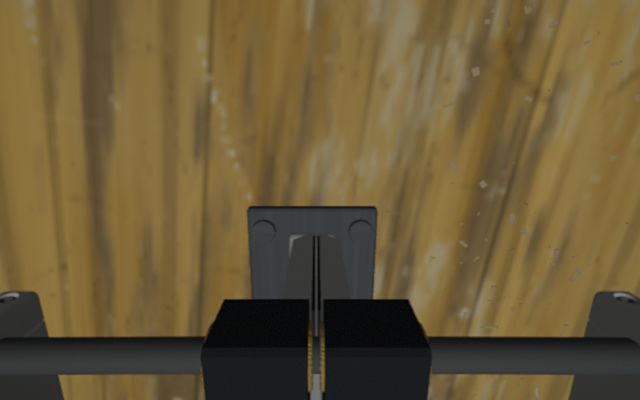

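The handle is hidden here, but the lever's resistance fell from 8 N to 2.5 N, so it has probably released. I'll lift off and look.

```bash
python3 -m pendant '[[[0,0,0.5],0],[[0,0,1.5],0],[[0,0.5,3],0],[[0,1,4],0],[[0,1,4],0],[[-1,1.5,4],0],[[-2,3,3],0],[[-2,3,2],0],[[-2,3,0],0],[[0,0,0],0],[[0,0,0],0],[[0,0,0],0]]' | egrep 'force: \[|pos|time'
python3 - <<'E'
from h import *
snap('side','d5');c=snap('scene','s5')
cv2.imwrite('pics/c5.png',np.hstack([cv2.resize(cv2.imread('pics/d5.png')[175:275,270:390],(400,333),interpolation=cv2.INTER_CUBIC),cv2.resize(cv2.imread('pics/s5.png')[155:255,280:400],(400,333),interpolation=cv2.INTER_CUBIC)]))
E
```

```text
time_s: 13.35
ee_pos: [0.4858, 0.1815, 0.2344]
force: [0.6, 0.1, -0.8]
```

View pics/c5.png

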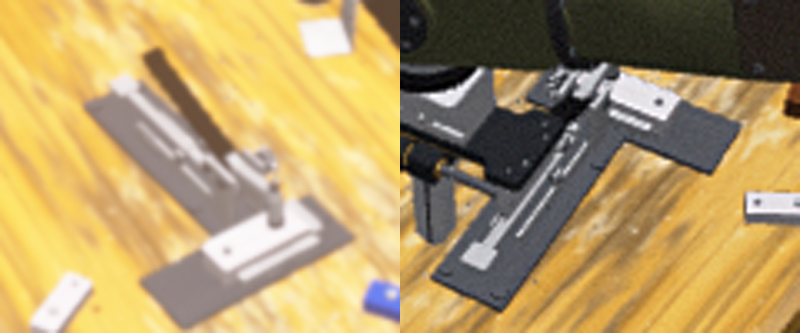

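The handle has sprung open, with its tip at side-crop (153,52), almost where it started. The block lies at the stop, with its rear edge at (205,248)–(232,270). A quick numeric check, then I hand in.

Run:
```python
from h import *
p=np.load('p.npy')
for u,v in[(205,245),(230,268)]:
    print(fx(p,atz('d5',u*.3+270,v*.3+175,.032)).round(4))
n=np.array([-np.sin(p[2]),np.cos(p[2]),0])
c,d=ray('d5',153*.3+270,52*.3+175); t=(n@(np.array([p[0],p[1],0])-c))/(n@d); print('h',fx(p,c+t*d).round(4))
print(ctrl.hand_in())
```

```text
[[ 0.0403 -0.0699  0.032 ]]
[[ 0.077  -0.0681  0.032 ]]
h [[-0.146 -0.     0.106]]
the job is handed in; nothing more can be done
None
```

The job is handed in: the block is at the stop, the pliers locked over centre and were then released by the lever, and the handle stands open again. The bush pressing home was never seen, only inferred from the lock; pushes stayed under about 32 N, slightly over the 30 N guide but within the 40 N limit.

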